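# Shut the cake box, pin its hasp and hold it pressed tight

## Robot

A 7-joint arm with a two-finger parallel gripper is mounted at the origin on a cart in front of the work surface, level with it; the furniture and walls round the work are solid. World frame = base frame: x ahead of the robot, y to its left, z up, the work surface at z = 0. Lengths are in m, angles in degrees, forces in N, time in s.
With the tool pointing down it reaches from about 0.4 to 0.875 m from the base axis. Payload 6.5 kg.
Tool frame: the origin (TCP) lies at the very end of the fingers, on their centre line; the grasp point (between the pads) lies 19 mm behind it; z points along the fingers, y is the line along which they close (so a half turn about z gives the same grasp; the last joint's range is limited). The gripper opens to 85 mm and grips with 20 to 120 N. Pads are 22 mm wide; open, the fingers measure 114 mm over their backs; the gripper's body (76 mm by 85 mm) begins 54 mm behind the grasp point. The pads swing forward as they close: fully open they stand 13 mm farther back than shut.
Start: joints at [69.718, 30.733, -0.252, 88.115, 0.149, 61.152, -4.079], TCP at [0.184, -0.623, 0.231] pointing down, gripper open.
Joint ranges: [-154.64, 154.64], [-21.42, 123.67], [-72.66, 72.17], [13.99, 137.28], [-74.86, 254.86], [10.95, 109.41], [-158.01, 158.01]. Speed limits (degrees/s): [136.94, 136.94, 180, 180, 180, 180, 180].

## Interface

Orientations are given as a 3x3 rotation matrix whose columns are the frame's x, y, z axes.
In Python, from plant import arm, optics gives the robot as it stands.
- The arm moves only by the tool arm_command, never from a script. Its arguments are lists of equal length, an entry for each row: "claw": the opening in per cent of the stroke, from 0 (shut) to 100 (fully open); "slide": the shift along the tool's x, y, z in mm, a list of three; "turn": the turn, a rotation vector about the tool's x, y, z in degrees, a list of three. In form: {"claw": [claw, ...], "slide": [[dx, dy, dz], ...], "turn": [[rx, ry, rz], ...]}. A call has 1 to 5 rows; each row is the pose to reach, as a shift and turn from the pose commanded when the call began, along the tool's axes at that moment; what a row does not reach only later rows make up. A row lasts 1/8 s, in which the tool goes at most 62.5 mm and 10.7 degrees, less where a joint would pass 70% of its speed; a pose out of reach is approached as far as the arm can. A call with a gripper value outside its range is refused whole. The fingers move at their own pace and stop on an object; "grip_force" is the grip in N (left out, the last holds). Time passes only in rows, so rows that repeat a pose let the fingers close. It gives the time, the measured TCP pose, the force, the opening and the grip force at its end, in the units of the state.
- arm.observe(): the state, without advancing time (a new reading comes with each control period).
- optics.grab_frame(name): name is "scene" or "top"; returns a dict with "img" (400x640x3 uint8, red, green, blue), "vertical_fov" (degrees; the focal length in pixels is half the picture's height over the tangent of half this angle, whatever the lens; pixels are square), "cx", "cy" (the principal point, pixels), "dist" ([k1, k2, p1, p2, k3] as OpenCV has them; the pictures are not rectified), "world_from_camera" (4x4, takes a point from camera to world coordinates). Camera axes: x right, y down, z forward; pixel columns grow to the right and rows downward; lengths in m; the calibration is good to about 2 mm. A picture is of the moment at which its call begins. There is no depth.
- arm.close_job(): hands the job in; it is judged then, once.
The state is a dict: "time": time; "q": joint angles; "joint_vel": joint speeds; "joint_efforts": joint torques, N m; "position": TCP position; "ee_rot": TCP orientation; "ft_force": force on the tool from outside, world axes, zero at the start; "torque": the same for the moment, N m; "gripper_width": finger opening in m; "finger_force": force on a finger pad.
Only numpy, scipy, OpenCV 4.12 (cv2) and the standard library are available. Lean on these libraries where they do the work, as an engineer would, in place of code of your own. Each camera call takes 0.05 s, during which the arm holds its last target. There are 200 camera calls.

## Task

Two small hinged metal boxes stand open: one holds the piece of cake, the other only a flat white cool pack. Close the box with the cake, take the steel pin out of its white rest and push it down through the two front tongues, then press the pin down by its head until the sprung upper half is tight shut, and finish like that, still holding the pin and pressing. Leave the other box open and everything else where it is.

Things in the scene. Friction and masses are not known exactly. Their poses are not given: they have to be found in the camera images.
- cake: Piece of blueberry cake, 50x80x38 mm, loose on the floor of one of the two boxes (which one changes). Origin: centre of its underside.
- cool_pack: Flat white plastic cool pack, 50x75x14 mm, on the floor of the other box. Origin: centre of its underside.
- pin: Steel pin, standing upright with its shank in the hole of the white rest; origin at its foot (tip), z up along it. From the foot up: round shank 10 mm thick and 32 mm long (lowest 7 mm tapered to a 4 mm nose), round collar 26 mm wide and 6 mm high (32 to 38 mm), round grip head 18 mm thick and 36 mm high (38 to 74 mm). 80 g.
- pin_rest: White plastic block 50x50x40 mm, fixed on the worktop, with an upright 13.5 mm hole 36 mm deep in its top in which the pin stands, collar on the block (pin foot 8 mm above the worktop, head from 46 to 82 mm). Origin: centre of its underside.
- box_a: Lower half of aluminium box A, fixed on the worktop: open tray 98 mm deep (its x) and 122 mm wide (its y), 30 mm high, walls and floor 3 mm. Origin: centre of its underside; its -x side is the front and faces roughly the robot, the hinge is along its +x edge. A steel tongue, 36 mm wide and 8 mm thick (22 to 30 mm above the worktop), sticks out 46 mm from the middle of the front wall, with open space under it.
- box_a_hole (a point): Top centre of the upright 13.5 mm hole right through the lower tongue of box A: 75 mm ahead (-x) of the box's origin, 30 mm above the worktop.
- box_a_hinge (a point): Point on the hinge axis of box A, middle of its length: 53 mm behind (+x) the box's origin, 30 mm above the worktop; the axis runs along the box's y.
- lid_a (a joint): Hinge of box A in rad: 0 = swung down onto its stop (the upper half then still stands ajar on its spring, about 7 mm at the tongue), 1.57 = upper half about upright; starts open at 1.2 to 1.5, leaning a little to the front. Stiff: it stays where it is left; pushing its far end over takes about 2 to 4 N.
- upper_a (a joint): Sprung play of the upper half of box A about the same hinge axis, in rad: 0 = sprung up (angle of the upper half to the worktop = lid value + 0.055), 0.055 = pressed down tight on the lower half when the lid value is 0. It springs back when let go; pressing it fully shut at the tongue takes about 7 N.
- upper_a_roof (a point): Point on the outside face of the upper half of box A (same 98x122 mm outline, 22 mm high; 3 mm walls), on its middle line, 90 mm from the hinge axis along the half and 22 mm out from the axis: a good place to push. This point's z axis points out of the outside face, its x axis runs from the front towards the hinge.
- upper_a_hole (a point): Centre of the outer mouth of the 13.5 mm hole through the upper half's tongue of box A (36 mm wide, 8 mm thick, same outline as the lower one); 128 mm from the hinge axis, 8 mm out from it. With the box shut it lies 8 mm above the lower hole; the pin then sits with its collar on it and its foot 6 mm above the worktop. The roof of the shut box is 52 mm high and its front wall 26 mm behind the hole's centre.
- box_b: Lower half of aluminium box B, fixed on the worktop: open tray 98 mm deep (its x) and 122 mm wide (its y), 30 mm high, walls and floor 3 mm. Origin: centre of its underside; its -x side is the front and faces roughly the robot, the hinge is along its +x edge. A steel tongue, 36 mm wide and 8 mm thick (22 to 30 mm above the worktop), sticks out 46 mm from the middle of the front wall, with open space under it.
- box_b_hole (a point): Top centre of the upright 13.5 mm hole right through the lower tongue of box B: 75 mm ahead (-x) of the box's origin, 30 mm above the worktop.
- box_b_hinge (a point): Point on the hinge axis of box B, middle of its length: 53 mm behind (+x) the box's origin, 30 mm above the worktop; the axis runs along the box's y.
- lid_b (a joint): Hinge of box B in rad: 0 = swung down onto its stop (the upper half then still stands ajar on its spring, about 7 mm at the tongue), 1.57 = upper half about upright; starts open at 1.2 to 1.5, leaning a little to the front. Stiff: it stays where it is left; pushing its far end over takes about 2 to 4 N.
- upper_b (a joint): Sprung play of the upper half of box B about the same hinge axis, in rad: 0 = sprung up (angle of the upper half to the worktop = lid value + 0.055), 0.055 = pressed down tight on the lower half when the lid value is 0. It springs back when let go; pressing it fully shut at the tongue takes about 7 N.
- upper_b_roof (a point): Point on the outside face of the upper half of box B (same 98x122 mm outline, 22 mm high; 3 mm walls), on its middle line, 90 mm from the hinge axis along the half and 22 mm out from the axis: a good place to push. This point's z axis points out of the outside face, its x axis runs from the front towards the hinge.
- upper_b_hole (a point): Centre of the outer mouth of the 13.5 mm hole through the upper half's tongue of box B (36 mm wide, 8 mm thick, same outline as the lower one); 128 mm from the hinge axis, 8 mm out from it. With the box shut it lies 8 mm above the lower hole; the pin then sits with its collar on it and its foot 6 mm above the worktop. The roof of the shut box is 52 mm high and its front wall 26 mm behind the hole's centre.
- scraper: Bystander: half-round dough scraper, 90x123x8 mm, lying flat; to be left alone (30 mm of movement is too much).
- marker: Bystander: marker pen, 17x135x16 mm, lying; to be left alone (30 mm of movement is too much).
- probe: Bystander: white food thermometer with a steel needle, 34x216x17 mm, lying; to be left alone (30 mm of movement is too much).
- tub: Bystander: round white food tub with lid, 119x119x51 mm; to be left alone (30 mm of movement is too much).
- shears: Bystander: kitchen scissors, 81x195x10 mm, lying; to be left alone (30 mm of movement is too much).
There are look-alikes about, which are no part of the job. What is shaped like the cake but red or yellow is not meant.

How it is judged (in metres and radians):
On the way, in this order (a step that is already met when the one before it is completed fails the run):
1. the upper half of the box with the cake is swung down onto its stop (((horizontal distance between cake and box_a below 0.045 m and value of joint lid_a below 0.03 rad) or (horizontal distance between cake and box_b below 0.045 m and value of joint lid_b below 0.03 rad))), for 0.2 s.
2. the pin goes down through both tongues of that box (((horizontal distance between cake and box_a below 0.045 m and value of joint lid_a below 0.03 rad and z of pin in the frame of box_a below 0.019 m and horizontal distance between pin and box_a_hole below 0.005 m and angle between pin's own z axis and vertical below 0.12 rad) or (horizontal distance between cake and box_b below 0.045 m and value of joint lid_b below 0.03 rad and z of pin in the frame of box_b below 0.019 m and horizontal distance between pin and box_b_hole below 0.005 m and angle between pin's own z axis and vertical below 0.12 rad))), for 0.1 s.
At the end, for the whole second after the job is handed in: Box with the cake: lid under 0.02 rad, upper half pressed over 0.045 rad, cake inside; pin through both tongues, foot under 10 mm above worktop, within 4.5 mm of the hole axis and 0.12 rad of upright, fingers on it with over 2 N. Other lid over 1.0 rad (((horizontal distance between cake and box_a below 0.045 m and z of cake in the frame of box_a below 0.012 m and value of joint lid_a below 0.02 rad and value of joint upper_a above 0.045 rad and z of pin in the frame of box_a below 0.01 m and horizontal distance between pin and box_a_hole below 0.0045 m and angle between pin's own z axis and vertical below 0.12 rad and contact force between the fingers and pin above 2 N and value of joint lid_b above 1 rad) or (horizontal distance between cake and box_b below 0.045 m and z of cake in the frame of box_b below 0.012 m and value of joint lid_b below 0.02 rad and value of joint upper_b above 0.045 rad and z of pin in the frame of box_b below 0.01 m and horizontal distance between pin and box_b_hole below 0.0045 m and angle between pin's own z axis and vertical below 0.12 rad and contact force between the fingers and pin above 2 N and value of joint lid_a above 1 rad))); the arm keeps its last pose, push and grip.
It fails at once if the box without the cake is being closed ((not (horizontal distance between cake and box_a below 0.045 m) and value of joint lid_a below 0.9 rad) or (not (horizontal distance between cake and box_b below 0.045 m) and value of joint lid_b below 0.9 rad)).
It fails at once if a bystander is pushed away from its place (distance of any of scraper, marker, probe, tub, shears, cool_pack from where it was at the start of the episode above 0.03 m).
It also fails if it takes over 45 s, if anything falls off the work surface, if the arm or the gripper's body presses on something with over 40 N, if the wrist force passes 120 N, or if a joint passes its speed limit or range.

## Working session

There is one attempt and no reset: what is moved stays moved. The work goes in short steps, Python scripts to look and compute and a tool call to move; the robot and the scene stay as the last step left them, time stands still between calls to the robot, and variables do not carry over. Pictures are saved under pics/ and viewed, at most 10 in all, crops included, and the job is handed in when it is done.

Besides the shell and the picture viewer there is one more tool, called after ">>>" in YAML: its name, and indented under it one key for each argument. arm_command: Moves the arm, as the interface text tells. Its arguments: {"type":"object","properties":{"claw":{"type":"array","items":{"type":"number"}},"slide":{"type":"array","items":{"type":"array","items":{"type":"number"}}},"turn":{"type":"array","items":{"type":"array","items":{"type":"number"}}},"grip_force":{"type":"number"}},"required":["claw","slide","turn"]}

```bash
mkdir -p pics; ls; python3 - <<'E'
from plant import arm, optics
import cv2,pickle
for n in("scene","top"):
    f=optics.grab_frame(n); pickle.dump(f,open(f"pics/{n}.pkl","wb"))
    cv2.imwrite(f"pics/{n}0.png",f["img"][:,:,::-1]); print({k:f[k] for k in f if k!="img"})
print(arm.observe())
E
```

```text
pics
{'vertical_fov': 52.05298098291345, 'cx': 311.18919300672707, 'cy': 200.58042749694152, 'dist': array([-0.01188695,  0.        ,  0.        ,  0.        ,  0.        ]), 'world_from_camera': array([[-0.58929042, -0.44613746,  0.6735712 , -0.35474316],
       [-0.80787541,  0.3165061 , -0.4971531 ,  0.60927651],
       [ 0.00860923, -0.83712918, -0.5469375 ,  0.81340311],
       [ 0.        ,  0.        ,  0.        ,  1.        ]])}
{'vertical_fov': 48.21375779456234, 'cx': 320.4934017451606, 'cy': 200.86799834976478, 'dist': array([-0.11650709,  0.        ,  0.        ,  0.        ,  0.        ]), 'world_from_camera': array([[ 0.02137465, -0.99562218,  0.0909923 ,  0.48650946],
       [-0.99971963, -0.0203574 ,  0.01209302, -0.06705121],
       [-0.01018771, -0.09122527, -0.99577817,  1.33221754],
       [ 0.        ,  0.        ,  0.        ,  1.        ]])}
{'time': 0.1, 'q': array([69.71767772, 30.77366055, -0.25513687, 88.16580739,  0.14892135,
       61.15041543, -4.07954915]), 'joint_vel': array([ 0.07879721, -0.10067216, -0.0542839 , -0.19434541,  0.0151744 ,
       -0.04978023,  0.04154494]), 'joint_efforts': array([ 3.25817062e-03, -5.84559524e+01,  1.05252285e+00, -2.59775931e+01,
        1.27285923e-02,  4.63198463e-03,  1.36112544e-05]), 'position': array([ 0.18432773, -0.62272296,  0.2304896 ]), 'ee_rot': array([[ 9.58849213e-01,  2.83915285e-01, -5.45748935e-04],
       [ 2.83915789e-01, -9.58848100e-01,  1.46459444e-03],
       [-1.07469583e-04, -1.55927196e-03, -9.99998779e-01]]), 'ft_force': array([ 0.3555383 ,  0.06188204, -0.02315686]), 'torque': array([-0.00455865,  0.00879838, -0.0464435 ]), 'finger_force': 0.0, 'gripper_width': 0.08560699593670472}
```

View pics/scene0.png

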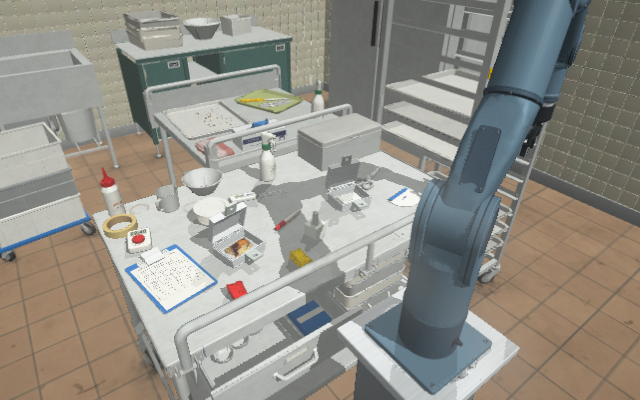

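View pics/top0.png

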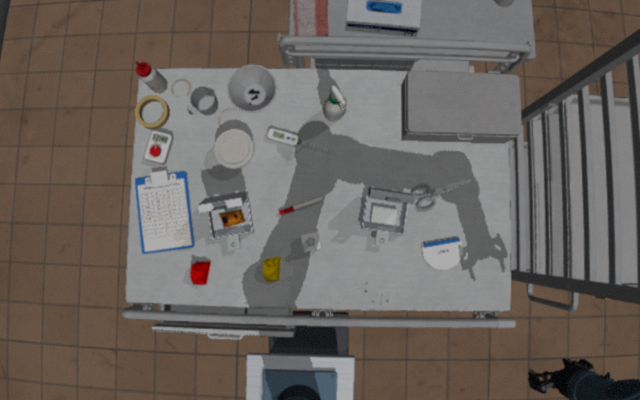

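The left box (top 232,218; scene 240,246) holds the brown cake. The red piece (top 200,272) and the yellow piece (271,267) are look-alikes. The right box (top 383,213) holds the cool pack. The pin is in its rest at top (310,242), scene (316,220). I'll check this in one close crop.

```bash
python3 - <<'E'
import cv2,pickle,numpy as np
t=pickle.load(open("pics/top.pkl","rb"))["img"]; s=pickle.load(open("pics/scene.pkl","rb"))["img"]
r=lambda c,k:cv2.resize(c,None,fx=k,fy=k,interpolation=cv2.INTER_CUBIC)
a=r(t[185:260,190:330],5.7)[:, :798]   # top
b=r(s[195:275,200:340],5.7)[:,:798]
im=np.vstack([r(t[190:255,195:328],6)[:, :398*2], ])
cv2.imwrite("pics/c1.png",im[:,:,::-1])
cv2.imwrite("pics/c2.png",r(s[197:275,205:335],6)[:,:,::-1])
E
```

```text
(no output)
```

View pics/c1.png

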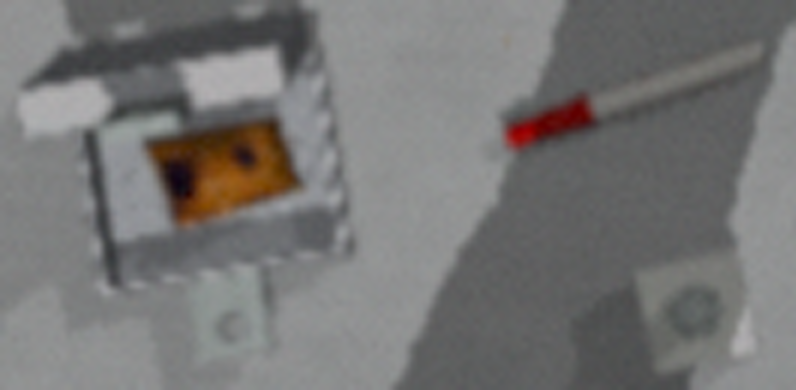

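View pics/c2.png

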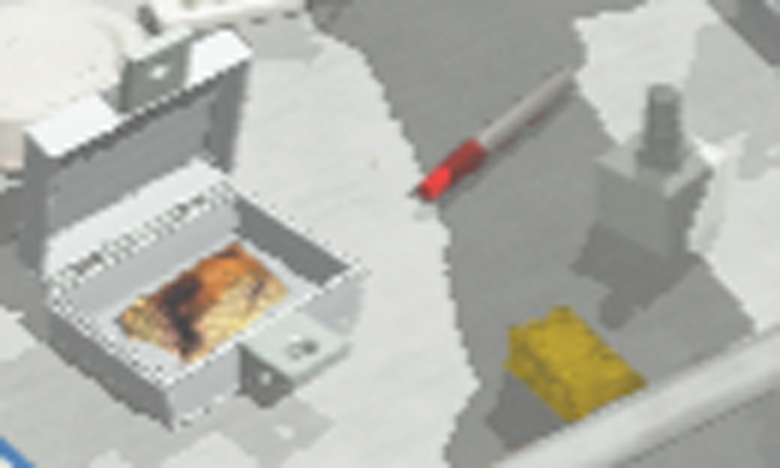

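```bash
cat > h.py <<'E'
import cv2,pickle,numpy as np
from scipy.optimize import least_squares
def proj(f,P):
    P=np.atleast_2d(P).astype(float); T=np.linalg.inv(f["world_from_camera"]); F=200/np.tan(np.radians(f["vertical_fov"]/2))
    K=np.array([[F,0,f["cx"]],[0,F,f["cy"]],[0,0,1.]])
    return cv2.projectPoints(P,cv2.Rodrigues(T[:3,:3])[0],T[:3,3],K,f["dist"])[0][:,0]
def lift(f,uv,z):
    return least_squares(lambda p:(proj(f,[p[0],p[1],z])[0]-uv),[.6,0]).x
def lidpt(al,out,y,th): return np.array([.053-al*np.cos(th)+out*np.sin(th),y,.03+al*np.sin(th)+out*np.cos(th)])
def w(b,L):
    c,s=np.cos(b[2]),np.sin(b[2]); L=np.atleast_2d(L)
    return np.c_[b[0]+c*L[:,0]-s*L[:,1],b[1]+s*L[:,0]+c*L[:,1],L[:,2]]
E
python3 - <<'E'
from h import *
t=pickle.load(open("pics/top.pkl","rb")); s=pickle.load(open("pics/scene.pkl","rb"))
c=lambda u,v,x0,y0:np.array([x0+(u+.5)/6-.5,y0+(v+.5)/6-.5])
T=lambda u,v:c(u,v,195,190); S=lambda u,v:c(u,v,205,197)
obs=[(t,T(105,290),(-.049,.061,.03)),(t,T(352,252),(-.049,-.061,.03)),(t,T(233,325),(-.075,0,.03)),(t,T(197,360),(-.095,.018,.03)),(t,T(268,347),(-.095,-.018,.03)),
(s,S(303,347),(-.075,0,.03)),(s,S(362,268),(-.049,-.061,.03)),(s,S(174,428),(-.049,.061,0)),(s,S(270,372),(-.095,.018,.03)),(s,S(350,343),(-.095,-.018,.03))]
def res(b): return np.concatenate([(proj(f,w(b[:3],L))[0]-uv) for f,uv,L in obs]+[proj(s,w(b[:3],lidpt(.128,0,0,b[3])))[0]-S(157,72)])
r=least_squares(res,[.65,.2,0,1.4],loss='soft_l1'); b=r.x
print("box",b,"yawdeg",np.degrees(b[2])); print(np.round(res(b).reshape(-1,2),1).tolist())
print("hole",w(b,(-.075,0,.03)),"hinge",w(b,(.053,0,.03)),"roof",w(b,lidpt(.09,.022,0,b[3])))
print("hole top/scene",lift(t,T(233,325),.03),lift(s,S(303,347),.03))
print("pin top/scene",lift(t,T(693,307),.082),lift(s,S(663,92),.082))
print("rest corners",[lift(t,T(*q),.04) for q in((637,272),(742,247),(655,372),(600+150,352))],"scene",[lift(s,S(*q),.04) for q in((597,160),(712,165))])
print("tub",lift(t,(234,146),.051),"shears",lift(t,(425,197),0))
pickle.dump(b,open("box.pkl","wb"))
E
```

```text
box [0.55035763 0.21382599 0.1716859  1.24612194] yawdeg 9.836877446104502
[[-0.4, -0.6], [-0.7, -0.4], [-0.2, -0.7], [0.7, 1.2], [1.0, 1.6], [-1.2, -0.3], [-0.8, -0.5], [-1.1, -0.2], [3.9, 1.7], [0.2, 0.6], [0.9, -0.8]]
hole [[0.47646027 0.20101272 0.03      ]] hinge [[0.60257844 0.22288071 0.03      ]] roof [[0.59483457 0.22153798 0.12231592]]
hole top/scene [0.47449505 0.20049069] [0.47324998 0.19886459]
pin top/scene [ 0.48846157 -0.0252206 ] [ 0.48648672 -0.02723866]
rest corners [array([0.50473206, 0.00352481]), array([ 0.51783608, -0.0467337 ]), array([ 0.45699896, -0.00629008]), array([ 0.46757157, -0.05166664])] scene [array([0.50425881, 0.00244021]), array([ 0.46533598, -0.04456055])]
tub [0.76010566 0.20584221] shears [ 0.62635175 -0.36491563]
```

The crops confirm the brown cake is in the left box: tongue hole at crop-top (233,325), pin head at (693,307). The hole comes out near (0.4745, 0.200) and box yaw about 9.8°. The lid angle is about 1.19 rad, and both cameras agree to roughly 2 mm. Next I move behind the lid with the fingers shut.

>>> arm_command:
  claw: [0,0,0,0,0]
  slide:
    - [43,-44,0]
    - [86,-88,0]
    - [129,-132,0]
    - [172,-176,0]
    - [215,-220,0]
  turn:
    - [0,0,0]
    - [0,0,0]
    - [0,0,2]
    - [0,0,4]
    - [0,0,6.7]

```text
time: 0.72
position: [0.3288, -0.3493, 0.2312]
ee_rot: [[0.986, 0.169, -0.0], [0.169, -0.986, 0.0], [-0.0, -0.0, -1.0]]
ft_force: [0.7, 0.5, -0.3]
gripper_width: 0.0001
finger_force: 0.0
```

```bash
cat > d.py <<'E'
import sys,numpy as np
from plant import arm
from scipy.spatial.transform import Rotation as R
o=arm.observe(); p=np.array([float(a) for a in sys.argv[1:4]]); yaw=np.radians(float(sys.argv[4]))
M=o["ee_rot"]; G=np.array([[np.cos(yaw),np.sin(yaw),0],[np.sin(yaw),-np.cos(yaw),0],[0,0,-1]])
print("t",o["time"],"pos",np.round(o["position"],4),"w",o["gripper_width"],"F",np.round(o["ft_force"],1),o["finger_force"])
print("slide",np.round(1000*M.T@(p-o["position"]),1),"turn",np.round(R.from_matrix(M.T@G).as_rotvec(degrees=True),2))
E
python3 d.py .633 .2275 .231 9.84
```

```text
t 0.725 pos [ 0.3288 -0.3493  0.2312] w 0.00012574317288562904 F [ 0.7  0.5 -0.3] 0.0
slide [ 3.971e+02 -5.172e+02  2.000e-01] turn [-0.    0.   -0.13]
```

>>> arm_command:
  claw: [0,0,0,0,0]
  slide:
    - [37,-48,0]
    - [74,-96,0]
    - [111,-144,0]
    - [148,-192,0]
    - [185,-240,0]
  turn:
    - [0,0,0]
    - [0,0,0]
    - [0,0,0]
    - [0,0,0]
    - [0,0,0]

```text
time: 1.35
position: [0.4702, -0.0816, 0.2312]
ee_rot: [[0.985, 0.17, -0.0], [0.17, -0.985, -0.0], [-0.0, 0.0, -1.0]]
ft_force: [0.8, -1.1, 0.1]
gripper_width: -0.0001
finger_force: 0.0
```

>>> arm_command:
  claw: [0,0,0,0,0]
  slide:
    - [37,-48,0]
    - [74,-96,0]
    - [111,-144,0]
    - [148,-192,0]
    - [185,-240,0]
  turn:
    - [0,0,0]
    - [0,0,0]
    - [0,0,0]
    - [0,0,0]
    - [0,0,0]

```text
time: 1.98
position: [0.6118, 0.1861, 0.2308]
ee_rot: [[0.985, 0.17, -0.001], [0.17, -0.985, -0.001], [-0.001, 0.0, -1.0]]
ft_force: [-0.1, -0.2, 0.5]
gripper_width: -0.0002
finger_force: 0.0
```

```bash
python3 d.py .633 .2275 .231 9.84
```

```text
t 1.975 pos [0.6118 0.1861 0.2308] w -0.00017017262296219445 F [-0.1 -0.2  0.5] 0.0
slide [ 28.  -37.2  -0.2] turn [ 0.02  0.04 -0.07]
```

>>> arm_command:
  claw: [0,0,0,0,0]
  slide:
    - [28,-37,0]
    - [28,-37,40]
    - [28,-37,80]
    - [28,-37,109]
    - [28,-37,109]
  turn:
    - [0,0,0]
    - [0,0,0]
    - [0,0,0]
    - [0,0,0]
    - [0,0,0]

```text
time: 2.6
position: [0.6304, 0.2249, 0.1194]
ee_rot: [[0.985, 0.17, -0.005], [0.17, -0.985, -0.002], [-0.006, 0.001, -1.0]]
ft_force: [0.9, -0.1, -0.9]
gripper_width: -0.0002
finger_force: 0.0
```

>>> arm_command:
  claw: [0,0,0,0,0]
  slide:
    - [-16,0,0]
    - [-32,0,0]
    - [-42,0,2]
    - [-51,0,4]
    - [-60,0,8]
  turn:
    - [0,0,0]
    - [0,0,0]
    - [0,0,0]
    - [0,0,0]
    - [0,0,0]

```text
time: 3.22
position: [0.5737, 0.2158, 0.1149]
ee_rot: [[0.985, 0.17, 0.002], [0.17, -0.985, 0.001], [0.002, -0.0, -1.0]]
ft_force: [1.2, -1.4, 2.8]
gripper_width: 0.0001
finger_force: 1.2
```

```bash
python3 d.py .633 .2275 .122 9.84; python3 - <<'E'
from plant import optics
import cv2,numpy as np
f=optics.grab_frame("scene")["img"][170:280,190:330]
cv2.imwrite("pics/s1.png",cv2.resize(f,None,fx=4,fy=4,interpolation=2)[:,:,::-1])
E
```

```text
t 3.225 pos [0.5737 0.2158 0.1149] w 9.861069692013414e-05 F [ 1.2 -1.4  2.8] 1.1798161023762077
slide [60.5 -1.4 -7. ] turn [-0.02 -0.09 -0.06]
```

View pics/s1.png

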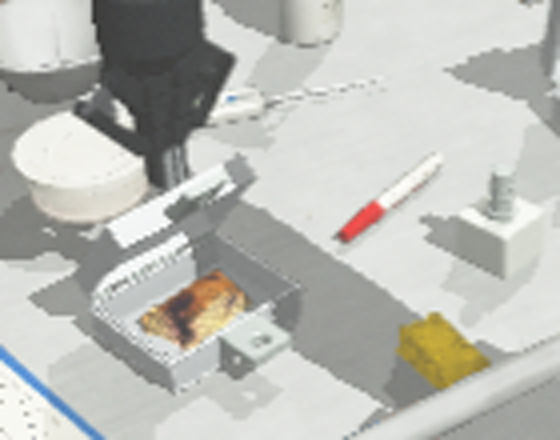

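The fingers at (170,165) are behind the lid, which is swinging down with the cake inside. I carry on along the arc.

>>> arm_command:
  claw: [0,0,0,0,0]
  slide:
    - [-8,0,4]
    - [-16,0,9]
    - [-23,0,15]
    - [-29,0,22]
    - [-35,0,29]
  turn:
    - [0,0,0]
    - [0,0,0]
    - [0,0,0]
    - [0,0,0]
    - [0,0,0]

```text
time: 3.9
position: [0.5381, 0.2095, 0.0846]
ee_rot: [[0.985, 0.17, -0.001], [0.17, -0.985, -0.0], [-0.001, 0.0, -1.0]]
ft_force: [1.3, -0.1, 2.3]
gripper_width: -0.0002
finger_force: 0.8
```

>>> arm_command:
  claw: [0,0,0,0,0]
  slide:
    - [-5,0,7]
    - [-10,0,15]
    - [-13,0,22]
    - [-15,0,27]
    - [-15,0,29]
  turn:
    - [0,0,0]
    - [0,0,0]
    - [0,0,0]
    - [0,0,0]
    - [0,0,0]

```text
time: 4.53
position: [0.5234, 0.2071, 0.0559]
ee_rot: [[0.985, 0.17, -0.001], [0.17, -0.985, -0.001], [-0.001, 0.0, -1.0]]
ft_force: [-2.9, -1.6, 5.2]
gripper_width: 0.0
finger_force: 2.7
```

>>> arm_command:
  claw: [0,0,0,0,0]
  slide:
    - [0,0,2]
    - [0,0,3]
    - [0,0,4]
    - [0,0,4]
    - [0,0,4]
  turn:
    - [0,0,0]
    - [0,0,0]
    - [0,0,0]
    - [0,0,0]
    - [0,0,0]

```text
time: 5.15
position: [0.5225, 0.2069, 0.0525]
ee_rot: [[0.985, 0.17, -0.003], [0.17, -0.985, -0.001], [-0.003, 0.001, -1.0]]
ft_force: [-5.8, -3.5, 9.8]
gripper_width: 0.0002
finger_force: 5.0
```

>>> arm_command:
  claw: [0,0,30,70,70]
  slide:
    - [0,0,-40]
    - [0,0,-80]
    - [-15,45,-95]
    - [-30,90,-95]
    - [-45,135,-95]
  turn:
    - [0,0,0]
    - [0,0,0]
    - [0,0,0]
    - [0,0,0]
    - [0,0,0]

```text
time: 5.78
position: [0.5026, 0.0653, 0.1476]
ee_rot: [[0.985, 0.171, 0.001], [0.171, -0.985, 0.0], [0.001, -0.0, -1.0]]
ft_force: [1.1, -0.4, -0.0]
gripper_width: 0.0541
finger_force: 0.0
```

>>> arm_command:
  claw: [70,70,70,70,70]
  slide:
    - [-15,45,0]
    - [-29,89,0]
    - [-29,89,0]
    - [-29,89,0]
    - [-29,89,0]
  turn:
    - [0,0,0]
    - [0,0,0]
    - [0,0,0]
    - [0,0,0]
    - [0,0,0]

```text
time: 6.4
position: [0.4895, -0.0245, 0.1473]
ee_rot: [[0.985, 0.172, 0.0], [0.172, -0.985, 0.001], [0.0, -0.001, -1.0]]
ft_force: [-0.3, 0.2, 0.1]
gripper_width: 0.0599
finger_force: 0.0
```

```bash
python3 d.py .4875 -.0262 .052 9.84; python3 - <<'E'
from plant import optics
import cv2,numpy as np,pickle
f=optics.grab_frame("scene");pickle.dump(f,open("pics/s2.pkl","wb"))
f=f["img"][185:275,200:340]
cv2.imwrite("pics/s2.png",cv2.resize(f,None,fx=5,fy=5,interpolation=2)[:,:,::-1])
E
```

```text
t 6.4 pos [ 0.4895 -0.0245  0.1473] w 0.0598654516438473 F [-0.3  0.2  0.1] 0.0
slide [-2.3  1.4 95.3] turn [-0.04 -0.03  0.09]
```

View pics/s2.png

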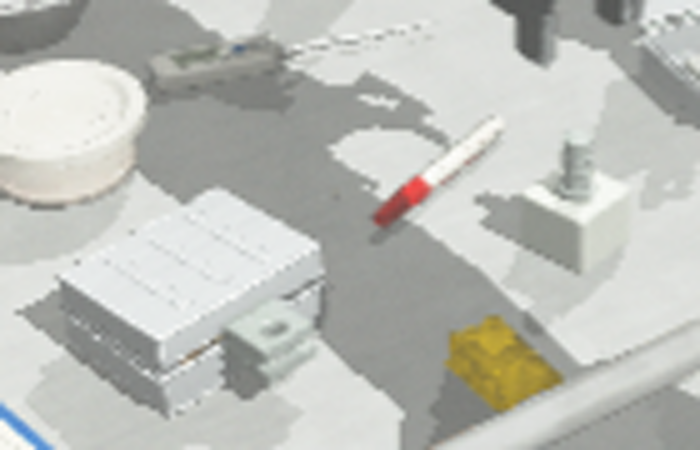

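The box is shut and ajar on its spring. The upper hole is at crop (275,328) and the pin stands in its rest at (577,165). Now I grasp the pin.

>>> arm_command:
  claw: [70,70,70,70,70]
  slide:
    - [-2,1,30]
    - [-2,1,60]
    - [-2,1,85]
    - [-2,1,95]
    - [-2,1,95]
  turn:
    - [0,0,0]
    - [0,0,0]
    - [0,0,0]
    - [0,0,0]
    - [0,0,0]

```text
time: 7.08
position: [0.4873, -0.0269, 0.0521]
ee_rot: [[0.985, 0.171, -0.001], [0.171, -0.985, 0.0], [-0.001, -0.0, -1.0]]
ft_force: [0.3, 0.1, 0.8]
gripper_width: 0.0598
finger_force: 0.0
```

>>> arm_command:
  claw: [30,5,0,0,0]
  slide:
    - [0,0,0]
    - [0,0,0]
    - [0,0,0]
    - [0,0,0]
    - [0,0,0]
  turn:
    - [0,0,0]
    - [0,0,0]
    - [0,0,0]
    - [0,0,0]
    - [0,0,0]
  grip_force: 60

```text
time: 7.7
position: [0.4881, -0.0271, 0.0531]
ee_rot: [[0.985, 0.17, 0.001], [0.17, -0.985, 0.0], [0.001, 0.0, -1.0]]
ft_force: [-0.5, 2.3, 5.1]
gripper_width: 0.0161
finger_force: 58.3
```

>>> arm_command:
  claw: [0,0,0,0,0]
  slide:
    - [0,0,-30]
    - [0,0,-60]
    - [5,-45,-70]
    - [10,-90,-70]
    - [15,-135,-70]
  turn:
    - [0,0,0]
    - [0,0,0]
    - [0,0,0]
    - [0,0,0]
    - [0,0,0]

```text
time: 8.32
position: [0.4793, 0.1092, 0.1228]
ee_rot: [[0.986, 0.169, 0.001], [0.169, -0.986, -0.0], [0.001, 0.0, -1.0]]
ft_force: [1.2, 0.1, -0.9]
gripper_width: 0.0163
finger_force: 59.0
```

>>> arm_command:
  claw: [0,0,0,0,0]
  slide:
    - [5,-45,0]
    - [10,-91,0]
    - [10,-91,0]
    - [10,-91,0]
    - [10,-91,0]
  turn:
    - [0,0,0]
    - [0,0,0]
    - [0,0,0]
    - [0,0,0]
    - [0,0,0]

```text
time: 8.95
position: [0.4739, 0.1977, 0.1222]
ee_rot: [[0.986, 0.168, -0.0], [0.168, -0.986, -0.001], [-0.0, 0.001, -1.0]]
ft_force: [0.8, -0.6, -1.0]
gripper_width: 0.0162
finger_force: 59.0
```

```bash
python3 d.py .4745 .2 .123 9.84; python3 - <<'E'
from plant import optics
import cv2,numpy as np,pickle
a=optics.grab_frame("scene");pickle.dump(a,open("pics/s3.pkl","wb"))
b=optics.grab_frame("top");pickle.dump(b,open("pics/t3.pkl","wb"))
r=lambda f:cv2.resize(f,None,fx=8,fy=8,interpolation=2)[:,:,::-1]
cv2.imwrite("pics/s3.png",np.hstack([r(a["img"][215:275,225:275]),r(b["img"][200:260,210:258])]))
# upper hole measured in s2 crop
from h import *
s2=pickle.load(open("pics/s2.pkl","rb"))
uv=np.array([200+275.5/5-.5,185+328.5/5-.5]); print("upper hole",uv,lift(s2,uv,.0450))
E
```

```text
t 8.95 pos [0.4739 0.1977 0.1222] w 0.016177543219608733 F [ 0.8 -0.6 -1. ] 59.00547981262207
slide [ 1.  -2.1 -0.8] turn [ 0.06  0.02 -0.18]
upper hole [254.6 250.2] [0.47442419 0.19865153]
```

View pics/s3.png

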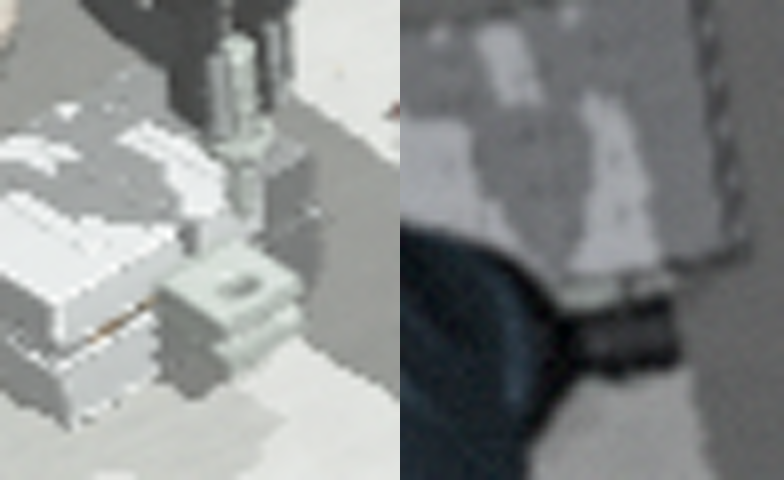

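```bash
python3 - <<'E'
from h import *
s=pickle.load(open("pics/s3.pkl","rb"))
q=lambda u,v:np.array([225+(u+.5)/8-.5,215+(v+.5)/8-.5])
print("hole",lift(s,q(241,287),.045))
F=.0772
for n,p,z in(("headtop",(239,41),F+.074),("collar top rim c",(244,135),F+.038),("foot",(245,228),F)): print(n,lift(s,q(*p),z))
# predicted projections of a vertical pin at TCP
for z in(F+.074,F+.038,F+.032,F):
  uv=proj(s,[.4739,.1977,z])[0]; print(z,(uv+.5-[225,215])*8-.5)
g=s["img"].astype(int)
print(g[236:246,250:262].sum(2)//3)
E
```

```text
hole [0.47335225 0.19897029]
headtop [0.47350172 0.19154232]
collar top rim c [0.46857263 0.19510723]
foot [0.46599283 0.19905611]
0.1512 [222.71214062  46.53438307]
0.1152 [229.92885941 130.04809536]
0.1092 [231.10821955 143.68766366]
0.0772 [237.28881989 215.12970452]
[[217 229 224 173 140 177 184 163 161 161 127 126]
 [232 230 207 168 151 169 169 164 132 125 125 124]
 [235 235 224 165 151 168 175 176 127 123 126 125]
 [236 235 223 152 147 169 174 175 123 125 123 125]
 [235 237 233 192 144 169 184 185 125 122 124 123]
 [241 238 199 193 157 155 173 185 123 124 124 124]
 [199 211 206 207 194 176 201 185 123 125 130 134]
 [208 207 206 205 202 201 202 183 128 132 135 140]
 [206 207 202 200 199 194 161 123 121 135 129 125]
 [203 197 196 201 218 202 161 156 130 120 125 122]]
```

```bash
python3 - <<'E'
from h import *
s=pickle.load(open("pics/s3.pkl","rb")); s0=pickle.load(open("pics/scene.pkl","rb"))
print(abs(s["world_from_camera"]-s0["world_from_camera"]).max())
im=cv2.resize(s["img"][200:262,228:288],None,fx=9,fy=9,interpolation=cv2.INTER_NEAREST)[:,:,::-1].copy()
im0=cv2.resize(s0["img"][205:240,300:330],None,fx=9,fy=9,interpolation=cv2.INTER_NEAREST)[:,:,::-1].copy()
def dr(im,f,P,x0,y0,c):
    for uv in proj(f,P): cv2.circle(im,tuple(int(v) for v in (uv+.5-[x0,y0])*9),2,c,-1)
an=np.linspace(0,6.28,24)
def pin(x,y,F):
    return np.vstack([np.c_[x+r*np.cos(an),y+r*np.sin(an),0*an+F+z] for r,z in((.009,.074),(.013,.038),(.013,.032),(.005,.007))])
dr(im,s,pin(.4739,.1977,.0772),228,200,(0,0,255))
X=np.array([.986,.168]);Y=np.array([.168,-.986]);C=np.array([.4739,.1977])
dr(im,s,[np.r_[C+a*X+b*Y,.1222] for a in(-.011,.011) for b in(-.009,.009)],228,200,(255,0,0))
dr(im0,s0,pin(.488,-.027,.008),300,205,(0,0,255))
im0=cv2.copyMakeBorder(im0,0,im.shape[0]-im0.shape[0],0,0,cv2.BORDER_CONSTANT)
cv2.imwrite("pics/o3.png",np.hstack([im[:,:520],im0]))
E
```

```text
0.0
```

View pics/o3.png

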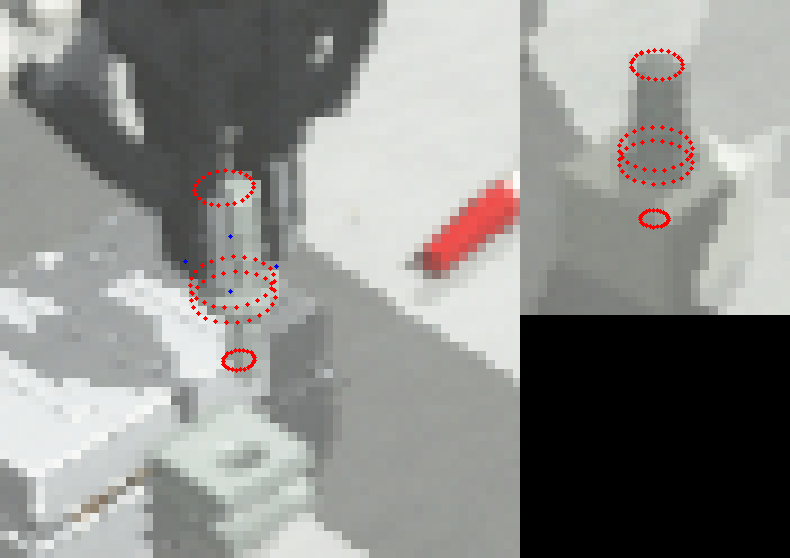

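>>> arm_command:
  claw: [0,0,0,0,0]
  slide:
    - [1,-2,10]
    - [1.5,-2.5,20]
    - [1.5,-2.5,28]
    - [1.5,-2.5,28]
    - [1.5,-2.5,28]
  turn:
    - [0,0,0]
    - [0,0,0]
    - [0,0,0]
    - [0,0,0]
    - [0,0,0]

```text
time: 9.68
position: [0.4748, 0.2023, 0.0943]
ee_rot: [[0.985, 0.17, 0.0], [0.17, -0.985, 0.0], [0.0, -0.0, -1.0]]
ft_force: [0.7, -0.4, -0.1]
gripper_width: 0.0162
finger_force: 59.0
```

```bash
python3 d.py .4745 .2 .123 9.84; python3 - <<'E'
from plant import optics,arm
from h import *
s=optics.grab_frame("scene"); p=arm.observe()["position"]; print(p)
im=cv2.resize(s["img"][210:265,235:275],None,fx=10,fy=10,interpolation=cv2.INTER_NEAREST)[:,:,::-1].copy(); im2=im.copy()
def dr(P,c):
    for uv in proj(s,P): cv2.circle(im2,tuple(int(v) for v in (uv+.5-[235,210])*10),2,c,-1)
an=np.linspace(0,6.28,30)
for r,z in((.009,.074),(.013,.038),(.013,.032),(.005,.007)): dr(np.c_[p[0]+r*np.cos(an),p[1]+r*np.sin(an),0*an+p[2]-.045+z],(0,0,255))
dr(np.c_[.4742+.00675*np.cos(an),.1995+.00675*np.sin(an),0*an+.045],(0,160,0))
b=[.474+.075*.985,.1992+.075*.171,np.radians(9.84)]
th=.055
L=[lidpt(a,.008,y,th) for a,y in((.148,.018),(.148,-.018),(.102,.018),(.102,-.018))]
dr(w(b,L),(255,0,0))
cv2.imwrite("pics/o4.png",np.hstack([im,im2]))
E
```

```text
t 9.675 pos [0.4748 0.2023 0.0943] w 0.016154317869691296 F [ 0.7 -0.4 -0.1] 59.00501310825348
slide [ -0.6   2.2 -28.7] turn [-0.   -0.   -0.05]
[0.474901   0.20234801 0.09448638]
```

View pics/o4.png

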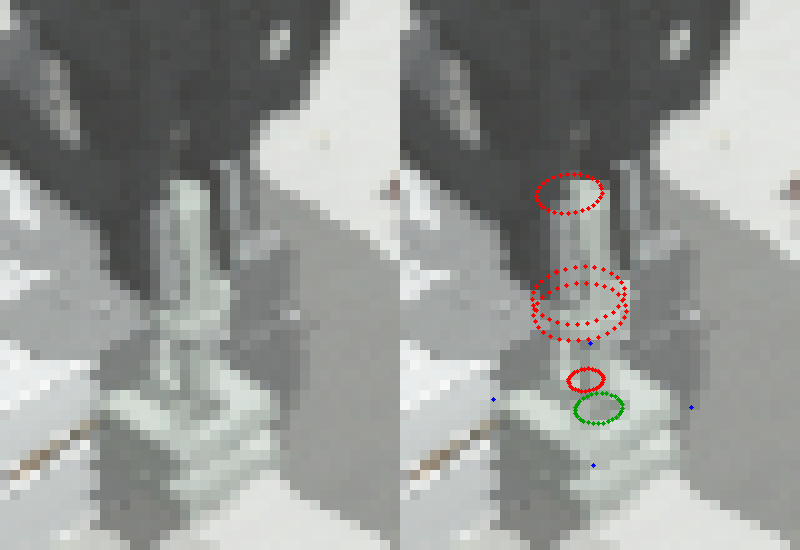

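```bash
cat > fit.py <<'E'
from h import *
from scipy.ndimage import map_coordinates
def grad(f,sg=.8):
    g=cv2.GaussianBlur(f["img"].astype(np.float32),(0,0),sg)
    return np.sqrt(sum(cv2.Sobel(g[...,i],5,1,0)**2+cv2.Sobel(g[...,i],5,0,1)**2 for i in range(3)))
def score(f,G,segs):
    P=np.vstack([np.linspace(a,b,25) for a,b in segs]); uv=proj(f,P)
    return np.minimum(map_coordinates(G,[uv[:,1],uv[:,0]],order=1),250).mean()
E
python3 - <<'E'
from fit import *
s=pickle.load(open("pics/s2.pkl","rb")); t=pickle.load(open("pics/top.pkl","rb")); s0=pickle.load(open("pics/scene.pkl","rb"))
H=np.array
low=[((-.095,.018,.03),(-.095,-.018,.03)),((-.095,.018,.03),(-.049,.018,.03)),((-.095,-.018,.03),(-.049,-.018,.03)),((-.049,.061,.03),(-.049,-.061,.03)),((-.049,.061,.03),(.049,.061,.03)),((-.049,-.061,.03),(.049,-.061,.03))]
lowS=low[:3]+[((-.095,.018,.022),(-.095,-.018,.022)),((-.049,.061,0),(-.049,.061,.03)),((-.049,-.061,.0),(-.049,.061,0)),low[3]]
q=lambda a,o,y:lidpt(a,o,y,.055)
up=[(q(.148,.008,.018),q(.148,.008,-.018)),(q(.148,.008,.018),q(.102,.008,.018)),(q(.148,.008,-.018),q(.102,.008,-.018)),(q(.102,.022,.061),q(.102,.022,-.061)),(q(.102,.022,.061),q(.004,.022,.061)),(q(.004,.022,.061),q(.004,.022,-.061)),(q(.102,.022,.061),q(.102,0,.061))]
def fit(sets,n):
    G=[(f,grad(f),g) for f,g in sets]
    best=(-1,)
    def sc(b): return sum(score(f,g,[(w(b,a)[0],w(b,c)[0]) for a,c in sg]) for f,g,sg in G)
    from scipy.optimize import differential_evolution as D
    r=D(lambda h:-sc([h[0]+.0739*1-.0*h[2],h[1]+.0128,h[2]]),[(.464,.486),(.19,.21),(.12,.22)],seed=1,maxiter=40,popsize=10,tol=1e-5)
    b=[r.x[0]+.0739,r.x[1]+.0128,r.x[2]]
    print(n,"hole",w(b,(-.075,0,.03))[0].round(4),"yaw",np.degrees(b[2]).round(2),-r.fun)
fit([(t,low)],"top0 low"); fit([(s0,lowS)],"scene0 low"); fit([(s,up)],"scene2 up"); fit([(t,low),(s0,lowS),(s,up)],"all")
E
```

```text
top0 low hole [0.4793 0.2035 0.03  ] yaw 9.2 108.02239
scene0 low hole [0.4795 0.2004 0.03  ] yaw 12.34 173.00987243652344
scene2 up hole [0.4724 0.2    0.03  ] yaw 9.99 181.74212646484375
all hole [0.4787 0.2    0.03  ] yaw 11.57 443.95288
```

```bash
python3 - <<'E'
from h import *
s=pickle.load(open("pics/s2.pkl","rb")); t=pickle.load(open("pics/top.pkl","rb")); s0=pickle.load(open("pics/scene.pkl","rb"))
yaw=np.radians(9.84); hole=np.array([.4765,.201])
b=[*(hole+.075*np.array([np.cos(yaw),np.sin(yaw)])),yaw]
an=np.linspace(0,2*np.pi,40)
def crop(f,x0,y0,W,Hh,k,polys):
    im=cv2.resize(f["img"][y0:y0+Hh,x0:x0+W],None,fx=k,fy=k,interpolation=cv2.INTER_CUBIC)[:,:,::-1].copy()
    im=cv2.convertScaleAbs(im,alpha=1.3,beta=-40)
    for P,c in polys:
        uv=((proj(f,w(b,P))+.5-[x0,y0])*k*8).astype(np.int32); cv2.polylines(im,[uv.reshape(-1,1,2)],False,c,1,cv2.LINE_AA,3)
    return im
T=[(-.049,.018,.03),(-.095,.018,.03),(-.095,-.018,.03),(-.049,-.018,.03)]
R=[(.049,.061,.03),(-.049,.061,.03),(-.049,-.061,.03),(.049,-.061,.03)]
hl=np.c_[-.075+.00675*np.cos(an),.00675*np.sin(an),0*an+.03]
q=lambda a,o,y:lidpt(a,o,y,.055)
U=[q(.102,.008,.018),q(.148,.008,.018),q(.148,.008,-.018),q(.102,.008,-.018)]
UR=[q(.102,0,.061),q(.102,.022,.061),q(.102,.022,-.061)]
uh=[q(.128+.00675*np.cos(v),.008,.00675*np.sin(v)) for v in an]
r=(0,0,255);g=(0,180,0)
a=crop(t,205,200,52,50,8,[(T,r),(R,r),(hl,g)]); c=crop(s0,225,232,46,45,8,[(T,r),(R[1:],r),(hl,g),([(-.049,.061,0),(-.049,.061,.03)],r)])
d=crop(s,225,225,46,45,8,[(T,(255,0,0)),(U,r),(UR,r),(uh,g)])
h=max(x.shape[0] for x in(a,c,d)); W=np.hstack([cv2.copyMakeBorder(x,0,h-x.shape[0],0,4,0) for x in(c,d)])
cv2.imwrite("pics/o5.png",W[:, :800]); cv2.imwrite("pics/o6.png",cv2.resize(a,None,fx=1.4,fy=1.4))
E
```

```text
(no output)
```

View pics/o5.png

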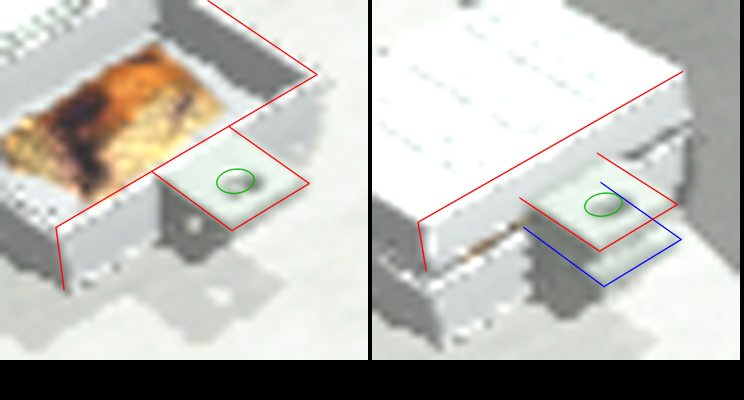

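The overlay with the hole at (0.4765, 0.201) fits both tongues and the box corners. My earlier dark-hole reading was biased by shading. I shift the pin about 2 mm and lower it by feel.

>>> arm_command:
  claw: [0,0,0,0,0]
  slide:
    - [2,1,0]
    - [2,1,3]
    - [2,1,6]
    - [2,1,8]
    - [2,1,10]
  turn:
    - [0,0,0]
    - [0,0,0]
    - [0,0,0]
    - [0,0,0]
    - [0,0,0]

```text
time: 10.35
position: [0.4768, 0.2016, 0.0841]
ee_rot: [[0.985, 0.17, -0.0], [0.17, -0.985, -0.0], [-0.0, -0.0, -1.0]]
ft_force: [0.5, -0.0, -0.7]
gripper_width: 0.016
finger_force: 59.0
```

>>> arm_command:
  claw: [0,0,0,0,0]
  slide:
    - [0,0,2]
    - [0,0,4]
    - [0,0,6]
    - [0,0,8]
    - [0,0,10]
  turn:
    - [0,0,0]
    - [0,0,0]
    - [0,0,0]
    - [0,0,0]
    - [0,0,0]

```text
time: 10.98
position: [0.4769, 0.2016, 0.0742]
ee_rot: [[0.985, 0.17, 0.0], [0.17, -0.985, 0.0], [0.0, -0.0, -1.0]]
ft_force: [0.3, -0.3, -1.1]
gripper_width: 0.0161
finger_force: 59.0
```

>>> arm_command:
  claw: [0,0,0,0,0]
  slide:
    - [0,0,3]
    - [0,0,6]
    - [0,0,9]
    - [0,0,12]
    - [0,0,14]
  turn:
    - [0,0,0]
    - [0,0,0]
    - [0,0,0]
    - [0,0,0]
    - [0,0,0]

```text
time: 11.6
position: [0.4768, 0.2015, 0.06]
ee_rot: [[0.985, 0.17, -0.0], [0.17, -0.985, -0.0], [-0.0, 0.0, -1.0]]
ft_force: [0.4, -0.6, -0.3]
gripper_width: 0.0163
finger_force: 59.0
```

>>> arm_command:
  claw: [0,0,0,0,0]
  slide:
    - [0,0,2]
    - [0,0,4]
    - [0,0,6]
    - [0,0,7]
    - [0,0,7]
  turn:
    - [0,0,0]
    - [0,0,0]
    - [0,0,0]
    - [0,0,0]
    - [0,0,0]
  grip_force: 90

```text
time: 12.22
position: [0.4765, 0.2015, 0.0532]
ee_rot: [[0.985, 0.17, -0.001], [0.17, -0.985, -0.0], [-0.001, 0.0, -1.0]]
ft_force: [-3.6, -1.0, 3.7]
gripper_width: 0.0155
finger_force: 87.9
```

>>> arm_command:
  claw: [0,0,0,0,0]
  slide:
    - [0,0,1]
    - [0,0,2]
    - [0,0,3]
    - [0,0,3]
    - [0,0,3]
  turn:
    - [0,0,0]
    - [0,0,0]
    - [0,0,0]
    - [0,0,0]
    - [0,0,0]

```text
time: 12.85
position: [0.4767, 0.2016, 0.0504]
ee_rot: [[0.985, 0.17, -0.0], [0.17, -0.985, -0.0], [-0.0, 0.0, -1.0]]
ft_force: [-3.3, -1.4, 5.9]
gripper_width: 0.0158
finger_force: 88.2
```

>>> arm_command:
  claw: [0,0,0,0,0]
  slide:
    - [0,0,1]
    - [0,0,2]
    - [0,0,2]
    - [0,0,2]
    - [0,0,2]
  turn:
    - [0,0,0]
    - [0,0,0]
    - [0,0,0]
    - [0,0,0]
    - [0,0,0]

```text
time: 13.48
position: [0.4767, 0.2016, 0.0485]
ee_rot: [[0.985, 0.17, -0.0], [0.17, -0.985, -0.0], [-0.0, 0.0, -1.0]]
ft_force: [-4.2, -0.9, 8.8]
gripper_width: 0.0158
finger_force: 88.4
```

>>> arm_command:
  claw: [0,0,0,0,0]
  slide:
    - [0,0,1]
    - [0,0,2]
    - [0,0,2]
    - [0,0,2]
    - [0,0,2]
  turn:
    - [0,0,0]
    - [0,0,0]
    - [0,0,0]
    - [0,0,0]
    - [0,0,0]

```text
time: 14.1
position: [0.4766, 0.2017, 0.0469]
ee_rot: [[0.985, 0.17, -0.0], [0.17, -0.985, -0.0], [-0.0, 0.0, -1.0]]
ft_force: [-5.3, -1.1, 12.5]
gripper_width: 0.0155
finger_force: 88.9
```

```bash
python3 d.py .4767 .2016 .0485 9.84; python3 - <<'E'
from plant import optics
import cv2
f=optics.grab_frame("scene")["img"][205:275,205:285]
cv2.imwrite("pics/f.png",cv2.resize(f,None,fx=8,fy=8,interpolation=2)[:,:,::-1])
E
```

```text
t 14.1 pos [0.4766 0.2017 0.0469] w 0.015529396589027425 F [-5.3 -1.1 12.5] 88.93955826759338
slide [ 0.   0.1 -1.6] turn [ 0.01  0.01 -0.04]
```

View pics/f.png

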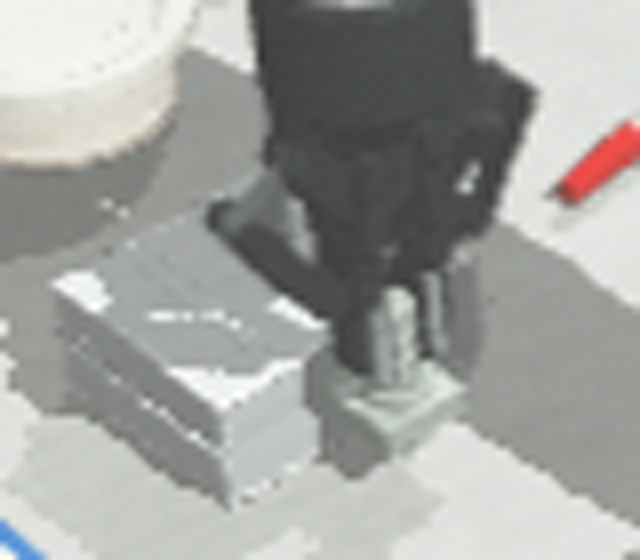

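The picture shows the gap at the front wall closed, with the pin upright through the tongues and the fingers on its head at (400,330). That was one picture more than the ten allowed (11 viewed), so I'll take no more. I'll press slightly further and check that it holds steady.

>>> arm_command:
  claw: [0,0,0,0,0]
  slide:
    - [0,0,1]
    - [0,0,1]
    - [0,0,1]
    - [0,0,1]
    - [0,0,1]
  turn:
    - [0,0,0]
    - [0,0,0]
    - [0,0,0]
    - [0,0,0]
    - [0,0,0]

```text
time: 14.78
position: [0.4766, 0.2017, 0.0461]
ee_rot: [[0.985, 0.17, -0.0], [0.17, -0.985, -0.0], [-0.0, 0.0, -1.0]]
ft_force: [-6.9, -2.1, 16.2]
gripper_width: 0.015
finger_force: 89.2
```

>>> arm_command:
  claw: [0,0,0,0,0]
  slide:
    - [0,0,0]
    - [0,0,0]
    - [0,0,0]
    - [0,0,0]
    - [0,0,0]
  turn:
    - [0,0,0]
    - [0,0,0]
    - [0,0,0]
    - [0,0,0]
    - [0,0,0]

```text
time: 15.4
position: [0.4766, 0.2017, 0.046]
ee_rot: [[0.985, 0.17, -0.0], [0.17, -0.985, -0.0], [-0.0, 0.0, -1.0]]
ft_force: [-5.4, -0.7, 15.3]
gripper_width: 0.0156
finger_force: 89.2
```

```bash
python3 -c "
from plant import arm
print(arm.close_job())"
```

```text
the job is handed in; nothing more can be done
None
```

I closed the cake box, put the pin through both tongues and handed the job in at about 15 s with the grip still pressing it down at about 15 N. The verdict wasn't shown, the other box and bystanders weren't re-checked at the end, and I viewed 11 pictures, one over the limit of 10.

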